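# Press the sample carrier down and slide it home under the leaf spring

### The job

The white sample carrier sits on the sprung floor of the reader nest, too high to go under the gate bar. With closed fingertips press hard on its ribbed thumb pad, and while keeping it pressed down slide it under the gate bar and the leaf spring until its nose is fully home against the end stop, then let go and move clear. Only press and push it, never grip it or lift it, and leave the things standing around alone.

Things in the scene. Friction and masses are not known exactly. Their poses are not given: they have to be found in the camera images.
- nest: Reader nest, fixed metal and grey fixture 258 x 140 mm flat on the worktop. Origin on the worktop, on the channel's centre line; +x runs along the channel from its open end (x = -141 mm) to the end stop (inner face at x = 100 mm, top 46 mm high, wall 112 mm wide). Grey guide walls along both sides: tops 30 mm high, 88 mm apart.
- gate (a point): Centre of the gate bar's front lower edge, 50 mm along the nest's x, 44 mm above the worktop. The steel bar crosses the channel, 12 mm deep (x = 50 to 62 mm), underside 44 mm, top 58 mm (screw heads 61 mm) high, on two posts outside the walls. Axes as the nest's.
- spring_tip (a point): Middle of the tips of the leaf spring: three steel tongues behind the gate bar, sloping down and forward to 34 mm above the worktop at x = 94 mm (nest). They give way upward and press with about 3 to 6 N on what slides under them.
- lift_bed (a joint): Sprung metal floor of the channel, metres pressed down: 0 = up (its top 25 mm above the worktop), 0.012 = fully down (13 mm). It moves straight down without tilting; about 5 N starts it (the carrier's own weight does not) and about 14 N holds it fully down. The carrier clears the gate bar once the floor is more than 0.005 m down, so 0.007 to 0.010 (10 to 13 N) is a good depth to slide at.
- carrier_pad (a point): Centre of the upper face of the carrier's thumb pad: the carrier's low rear part, 55 mm long, 84 mm wide, 14 mm thick, with flat grey ribs. 27.5 mm ahead of this point (x, towards the nose) an upright step 10 mm high leads up to the nose. Pad face 39 mm above the worktop with the floor up, 27 mm with it fully down. When home the step lies 35 mm short of the gate bar.
- carrier_nose (a point): Centre of the front face of the carrier's nose, 12 mm above its underside, 112.5 mm ahead of carrier_pad. The carrier is a loose white plastic part 140 x 84 mm, about 0.15 kg, with 2 mm play to each wall; its nose is 85 mm long, 24 mm thick, with a round amber window. It starts 5 to 40 mm short of the gate bar. Home: touching the end stop, x = 100 mm in the nest's frame.
- cup: Bystander: screw-lid cup of beans with a red lid, 62 mm across, 74 mm high, on the nest's left beside its far half. Origin at the centre of its underside.
- dishes: Bystander: two stacked white petri dishes, 90 mm across, 32 mm high, on the nest's left. Origin at the centre of the underside.
- pen: Bystander: felt marker, 122 mm long, 14 mm thick, lying on the nest's right. Origin at the middle of its underside.
- timer: Bystander: bench timer, 66 x 66 mm, 19 mm high, to the right of the nest. Origin at the centre of its underside.
Not all that is in view belongs to the job. Of the things shaped like the part that bears carrier_pad, the white one is meant.

How it is judged:
By the outcome, as a careful person would: the job done as asked, in the order asked, and still so for the second after the job is handed in, with the robot touching nothing.
It also fails if it takes over 40 s, if anything falls off the work surface, if the arm or the gripper's body presses on something with over 40 N, if the wrist force passes 120 N, or if a joint passes its speed limit or range.

### The arm

A 6-joint arm with a two-finger parallel gripper is mounted at the origin on a cart in front of the work surface, level with it; the furniture and walls round the work are solid. World frame = base frame: x ahead of the robot, y to its left, z up, the work surface at z = 0. Lengths are in mm, angles in rad, forces in N, time in s.
With the tool pointing down it reaches from about 275 to 750 mm from the base axis. Payload 10.2 kg.
Tool frame: the origin (TCP) lies at the very end of the fingers, on their centre line; the grasp point (between the pads) lies 19 mm behind it (ctrl.grip_depth is the distance from the TCP to the grasp point, in mm); z points along the fingers, x is the direction in which the jaws open and shut, and the axes are right-handed (so a half turn about z gives the same grasp; the last joint's range is limited). The gripper opens to 85 mm and grips with 20 to 120 N. Pads are 22 mm wide; open, the fingers measure 114 mm over their backs; the gripper's body (76 mm by 85 mm) begins 54 mm behind the grasp point. The pads swing forward as they close: fully open they stand 13 mm farther back than shut.
Start: joints at [0.917, 0.313, 1.498, -0, 1.331, -0.223], TCP at [219.252, 477.032, 203.094] pointing down, gripper open.
Joint ranges: [-2.94, 2.94], [-0.97, 2.17], [0.19, 2.56], [-1.23, 4.37], [0.02, 3.11], [-2.88, 2.88]. Speed limits (rad/s): [2.39, 2.39, 3.01, 3.14, 3.14, 3.14].

### API

Orientations are given as a unit quaternion [w, x, y, z].
In Python, from rig import ctrl gives the robot as it stands.
- The arm moves only by the tool play_rows, never from a script. Its argument "motion" is a list of rows, each a list of 2 entries, a list of its own where there are three numbers: the shift along the tool's x, y, z in mm, then the turn, a rotation vector about the tool's x, y, z in degrees. A call has 1 to 20 rows; each row shifts and turns the commanded pose from where the row before left it, along the tool's axes as they then stand; what a row does not reach is not made up. A row lasts 1/12 s, in which the tool goes at most 41.7 mm and 7.16 degrees, less where a joint would pass 70% of its speed; a pose out of reach is approached as far as the arm can. A call with a gripper value outside its range is refused whole. "fingers" is the finger opening in mm, from 0 to 85.4, set as the call begins (left out, the last holds). The fingers move at their own pace and stop on an object; "squeeze" is the grip in N (left out, the last holds). Time passes only in rows, so rows that do not move let the fingers close. It gives the time, the measured TCP pose, the force and the opening at its end, in the units of the state.
- ctrl.sense(): the state, without advancing time (a new reading comes with each control period).
- ctrl.capture(name): name is "side" or "top"; returns the picture (400x640x3 uint8, red, green, blue); there is no depth.
- ctrl.get_calibration(name): a dict with "K" (3x3 intrinsics, pixels), "R" (3x3) and "t" (3): a world point X has camera coordinates R X + t. Camera axes: x right, y down, z forward; pixel columns grow to the right and rows downward; lengths in mm; the calibration is good to about 2 mm. A picture is of the moment at which its call begins. get_calibration takes no time and is no camera call.
- ctrl.finish_job(): hands the job in, once; it reports no verdict.
Trained networks look in the newest picture that a camera, given by its name, has taken for a name from the list of things; names that differ only in an ending like _2 or _b are one class to them, and where a whole thing is asked for, a point or a joint stands for the part that bears it (a point fixed in the world has none). Each returns a list of dicts, best first, with "p" (0 to 1); they miss things now and then, are a little off and sometimes report something else, mostly with a low value. They report only what shows in the picture. A call takes as long as a camera call. They do not tell look-alikes from the thing itself.
- ctrl.spot_in(camera, name): "position" ([column, row] as shares, 0 to 1, of the picture: columns of its width, rows of its height, amid what is visible of it).
The state is a dict: "time_s": time; "joints": joint angles; "dq": joint speeds; "tau": joint torques, N m; "eef_pos": TCP position; "ee_rot": TCP orientation; "force": force on the tool from outside, world axes, zero at the start; "wrist_torque": the same for the moment, N m; "grip_width": opening from 0.0 (shut) to 1.0 (fully open).
Only numpy, scipy, OpenCV 4.12 (cv2) and the standard library are available. Lean on these libraries where they do the work, as an engineer would, in place of code of your own. Each camera call takes 0.05 s, during which the arm holds its last target. There are 200 camera calls.

## Working session

There is one attempt and no reset: what is moved stays moved. The work goes in short steps, Python scripts to look and compute and a tool call to move; the robot and the scene stay as the last step left them, time stands still between calls to the robot, and variables do not carry over. Pictures are saved under pics/ and viewed, about 8 in all and at most 12, crops included, and the job is handed in when it is done.

Besides the shell and the picture viewer there is one more tool, called after "Call:" as a command line: name --argument value ..., lists and objects as JSON in quotes. play_rows: Moves the arm, as the interface text tells. Its arguments: {"type":"object","properties":{"motion":{"type":"array"},"fingers":{"type":"number"},"squeeze":{"type":"number"}},"required":["motion"]}

```bash
mkdir -p pics; python3 - <<'E'
from rig import ctrl
import cv2,numpy as np
for n in ("side","top"):
    im=ctrl.capture(n); cv2.imwrite(f"pics/{n}0.png",im[:,:,::-1])
    c=ctrl.get_calibration(n); print(n,np.round(c["K"],1).tolist(),np.round(c["R"],4).tolist(),np.round(c["t"],1).tolist())
    for t in ("nest","gate","spring_tip","carrier_pad","carrier_nose","cup","dishes","pen","timer"):
        print(t,[(round(d["p"],2),np.round(np.array(d["position"])*[640,400],1).tolist()) for d in ctrl.spot_in(n,t)[:3]])
print(ctrl.sense())
E
```

```text
side [[411.6, 0.0, 316.4], [0.0, 411.6, 199.7], [0.0, 0.0, 1.0]] [[0.9436, -0.3307, -0.0165], [-0.1692, -0.4387, -0.8825], [0.2846, 0.8356, -0.4699]] [-520.0, 167.9, 1149.5]
nest [(0.93, [296.1, 207.9])]
gate [(0.66, [295.6, 208.1])]
spring_tip []
carrier_pad [(0.6, [301.7, 311.4]), (0.57, [307.4, 196.4])]
carrier_nose [(0.72, [308.5, 195.5]), (0.72, [305.6, 310.9]), (0.72, [297.7, 163.5])]
cup []
dishes [(0.73, [294.6, 182.9])]
pen [(0.61, [313.2, 214.8])]
timer [(0.89, [309.3, 256.5])]
top [[394.0, 0.0, 328.5], [0.0, 394.0, 195.8], [0.0, 0.0, 1.0]] [[0.0212, -0.9998, -0.0047], [-0.9977, -0.0209, -0.0648], [0.0647, 0.0061, -0.9979]] [23.2, 551.7, 1366.0]
nest [(0.55, [310.3, 170.4]), (0.52, [261.7, 190.5])]
gate [(0.77, [303.8, 170.3])]
spring_tip [(0.6, [312.1, 161.9]), (0.16, [298.8, 192.0])]
carrier_pad [(0.94, [213.0, 170.5]), (0.85, [437.6, 247.6]), (0.83, [301.3, 190.9])]
carrier_nose [(0.95, [299.7, 190.1]), (0.9, [218.4, 169.2]), (0.82, [442.5, 243.6])]
cup [(0.68, [302.1, 191.5])]
dishes [(0.65, [262.6, 187.2])]
pen [(0.53, [332.9, 187.9])]
timer [(0.59, [389.5, 220.7]), (0.23, [275.8, 151.8])]
{'time_s': 1.0, 'joints': array([ 9.16596098e-01,  3.12904617e-01,  1.49766823e+00, -1.70022449e-05,
        1.33101377e+00, -2.23388668e-01]), 'dq': array([-6.80988568e-04,  6.03121599e-05,  2.91234483e-04,  5.34624576e-04,
        1.27558800e-03, -4.79884179e-04]), 'tau': array([-9.92439054e-04, -4.12159324e+01, -2.59912026e+01, -1.69028226e-04,
        3.78380255e-04,  7.52205892e-05]), 'eef_pos': array([219.26293982, 477.03579003, 203.1037841 ]), 'ee_rot': array([6.74132365e-06, 8.41903996e-01, 5.39627336e-01, 5.64453283e-06]), 'force': array([-0.57088017,  0.60550052,  0.51075334]), 'wrist_torque': array([-0.03173375, -0.02054058,  0.06587274]), 'grip_width': 0.9976831495646062}
```

```bash
python3 - <<'E'
import cv2
a=cv2.imread("pics/top0.png")[115:275,180:470]
cv2.imwrite("pics/topc.png",cv2.resize(a,(798,440),interpolation=cv2.INTER_CUBIC))
b=cv2.imread("pics/side0.png")[130:350,180:440]
cv2.imwrite("pics/sidec.png",cv2.resize(b,(709,600),interpolation=cv2.INTER_CUBIC))
E
```

```text
(no output)
```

View pics/topc.png

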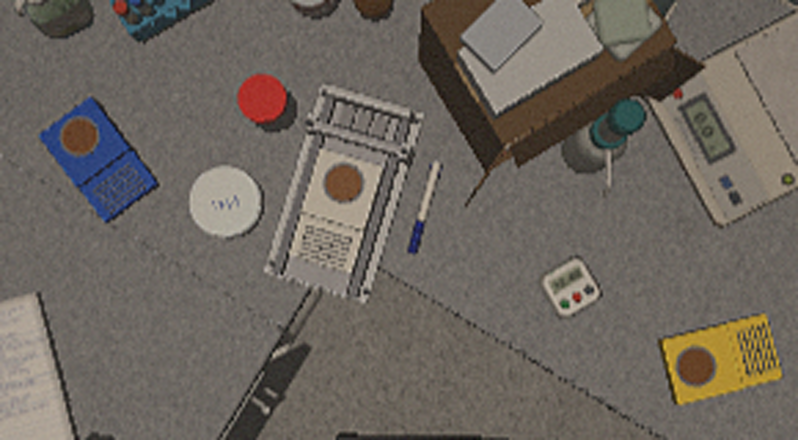

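View pics/sidec.png

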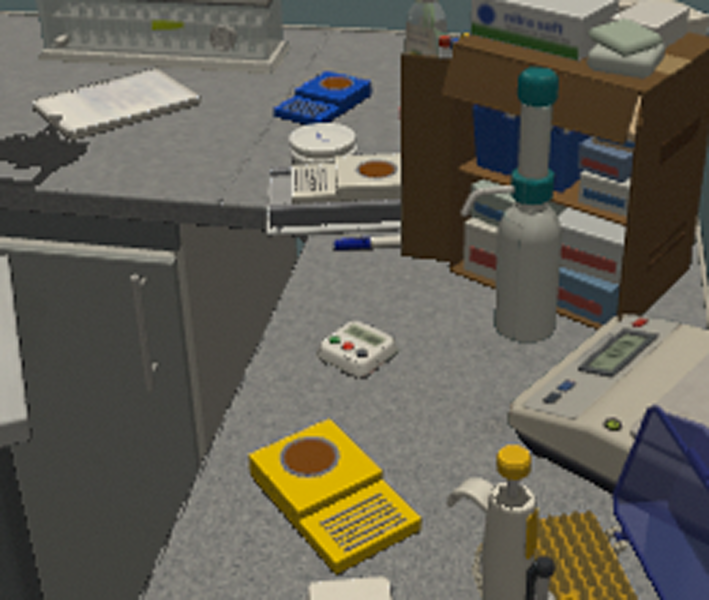

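The white carrier is in the nest at top px (302,191). The look-alikes are blue at (213,170) and yellow at (438,248). White is the one meant, and it is the only one in the nest. I'll confirm it in an enlarged crop and pick edges there.

```bash
python3 - <<'E'
import cv2
a=cv2.imread("pics/top0.png")[142:228,260:350]
cv2.imwrite("pics/nest.png",cv2.resize(a,None,fx=6.9,fy=6.9,interpolation=cv2.INTER_CUBIC))
E
```

```text
(no output)
```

View pics/nest.png

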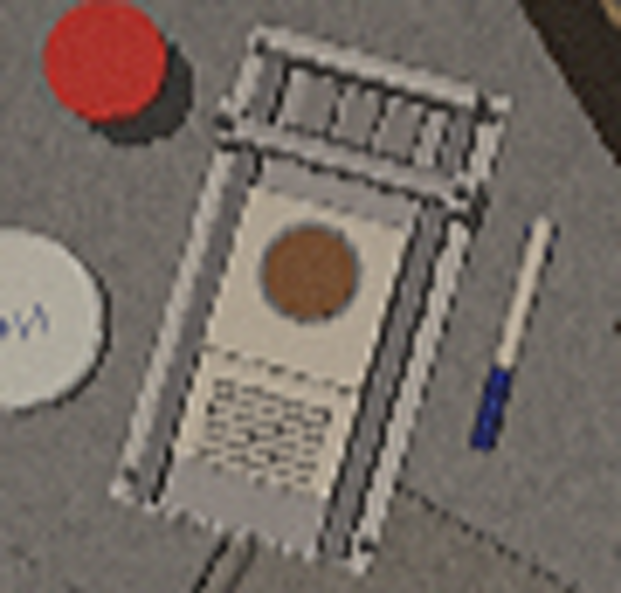

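The crop shows the white carrier in the nest: nose corners at crop (250,188) and (412,228), step at (205,348)–(360,390), and the gate bar ahead of it.

```bash
cat > h.py <<'E'
import numpy as np
from rig import ctrl
def ray(cam,uv,z):
    c=ctrl.get_calibration(cam);K,R,t=map(np.array,(c["K"],c["R"],c["t"]))
    d=R.T@np.linalg.inv(K)@[*uv,1];o=-R.T@t
    return o+d*(z-o[2])/d[2]
def proj(cam,X):
    c=ctrl.get_calibration(cam);p=np.array(c["K"])@(np.array(c["R"])@X+c["t"]);return p[:2]/p[2]
E
python3 - <<'E'
from h import *
def P(u,v,z): return ray("top",(u/6.9+260-.43,v/6.9+142-.43),z)[:2]
d=dict(noseL=(250,188,49),noseR=(412,228,49),stepL=(205,348,49),stepR=(360,390,49),padL=(170,485,39),padR=(320,525,39),win=(310,272,49),
 rearL=(115,490,6),rearR=(362,568,6),gateL=(225,130,58),gateR=(472,195,58),endL=(258,33,46),endR=(500,105,46),wLr=(158,505,30),wLf=(258,165,30),wRr=(325,550,30),wRf=(422,212,30))
p={k:P(*v) for k,v in d.items()}
for k,v in p.items(): print(k,np.round(v,1))
for a,b in (("stepL","noseL"),("stepR","noseR"),("padL","noseL"),("padR","noseR"),("wLr","wLf"),("wRr","wRf"),("noseR","noseL"),("stepR","stepL"),("gateR","gateL"),("endR","endL"),("rearR","rearL")):
    e=p[b]-p[a]; print(a,b,round(np.hypot(*e),1),round(np.degrees(np.arctan2(e[1],e[0])),1))
E
```

```text
noseL [640.  149.3]
noseR [621.6  67.8]
stepL [559.3 169.6]
stepR [540.   91.9]
padL [491.  186.3]
padR [472.6 110.7]
win [598.4 118.2]
rearL [488.5 218.3]
rearR [451.4  90.8]
gateL [667.6 161.7]
gateR [637.6  38.2]
endL [718.9 147.6]
endR [684.9  25.2]
wLr [481.  193.1]
wLf [654.3 147.3]
wRr [460.2 108.5]
wRf [632.1  63.6]
stepL noseL 83.2 -14.1
stepR noseR 85.0 -16.4
padL noseL 153.5 -13.9
padR noseR 155.0 -16.1
wLr wLf 179.3 -14.8
wRr wRf 177.7 -14.6
noseR noseL 83.5 77.2
stepR stepL 80.1 76.0
gateR gateL 127.1 76.3
endR endL 127.1 74.5
rearR rearL 132.8 73.8
```

Call:
play_rows --motion '[[[0,0,0],[0,0,-4.75]],[[0,0,0],[0,0,-4.75]],[[-15.4,24.1,0],[0,0,0]],[[-15.4,24.1,0],[0,0,0]],[[-15.4,24.1,0],[0,0,0]],[[-15.4,24.1,0],[0,0,0]],[[-15.4,24.1,0],[0,0,0]],[[-15.4,24.1,0],[0,0,0]],[[-15.4,24.1,0],[0,0,0]],[[-15.4,24.1,0],[0,0,0]],[[-15.4,24.1,0],[0,0,0]],[[-15.4,24.1,0],[0,0,0]],[[-15.4,24.1,0],[0,0,0]],[[-15.4,24.1,0],[0,0,0]],[[-15.4,24.1,0],[0,0,0]],[[-15.4,24.1,0],[0,0,0]],[[-15.4,24.1,0],[0,0,0]],[[-15.4,24.1,0],[0,0,0]],[[0,0,0],[0,0,0]],[[0,0,0],[0,0,0]]]' --fingers 0 --squeeze 60

```text
time_s: 2.67
eef_pos: [527.3, 137.4, 202.7]
ee_rot: [-0.0, 0.795, 0.607, -0.0]
force: [-1.1, 0.5, 0.5]
grip_width: -0.001
```

Call:
play_rows --motion '[[[0,0,25],[0,0,0]],[[0,0,25],[0,0,0]],[[0,0,25],[0,0,0]],[[0,0,25],[0,0,0]],[[0,0,20],[0,0,0]],[[0,0,18],[0,0,0]],[[0,0,10],[0,0,0]],[[0,0,0],[0,0,0]],[[0,0,0],[0,0,0]]]'

```text
time_s: 3.42
eef_pos: [526.8, 138.7, 55.6]
ee_rot: [0.0, 0.794, 0.608, 0.0]
force: [-0.5, -0.1, 0.6]
grip_width: 0.003
```

```bash
python3 - <<'E'
from h import *
import cv2
s=ctrl.sense();print(s["eef_pos"],s["force"],proj("side",s["eef_pos"]),proj("top",s["eef_pos"]))
a=ctrl.capture("side")[130:230,250:370,::-1];b=ctrl.capture("top")[142:228,250:353,::-1]
cv2.imwrite("pics/hov.png",np.hstack([cv2.resize(a,(400,400),interpolation=3),cv2.resize(b,(400,400),interpolation=3)]))
E
```

```text
[526.82550094 138.74281187  55.61132032] [-0.46795175 -0.09564882  0.5505742 ] [295.71757451 190.47841295] [297.84216264 201.53535927]
```

View pics/hov.png

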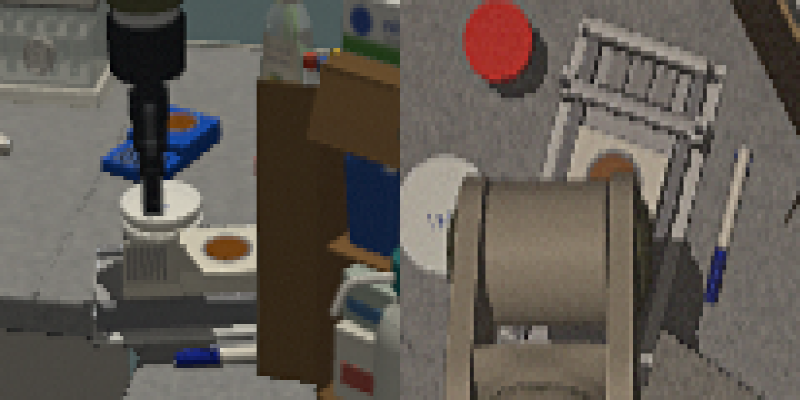

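The fingertip is above the pad, short of the step (side crop: tip at (152,212), step near (185,235)). I'll press down now.

Call:
play_rows --motion '[[[0,0,6],[0,0,0]],[[0,0,6],[0,0,0]],[[0,0,3],[0,0,0]],[[0,0,2],[0,0,0]],[[0,0,2],[0,0,0]],[[0,0,1],[0,0,0]],[[0,0,1],[0,0,0]],[[0,0,1],[0,0,0]],[[0,0,0],[0,0,0]],[[0,0,0],[0,0,0]]]'

```text
time_s: 4.35
eef_pos: [526.9, 138.2, 33.1]
ee_rot: [0.0, 0.794, 0.607, 0.0]
force: [-0.2, 0.8, -0.5]
grip_width: -0.001
```

```bash
python3 - <<'E'
from h import *
import cv2
s=ctrl.sense();print(s["eef_pos"],s["force"],proj("side",s["eef_pos"]))
a=ctrl.capture("side")[160:225,260:345,::-1]
cv2.imwrite("pics/p1.png",cv2.resize(a,None,fx=9,fy=9,interpolation=3))
E
```

```text
[526.89792898 138.24827097  33.14503913] [-0.18869748  0.77085305 -0.542287  ] [296.0449016  196.43776621]
```

View pics/p1.png

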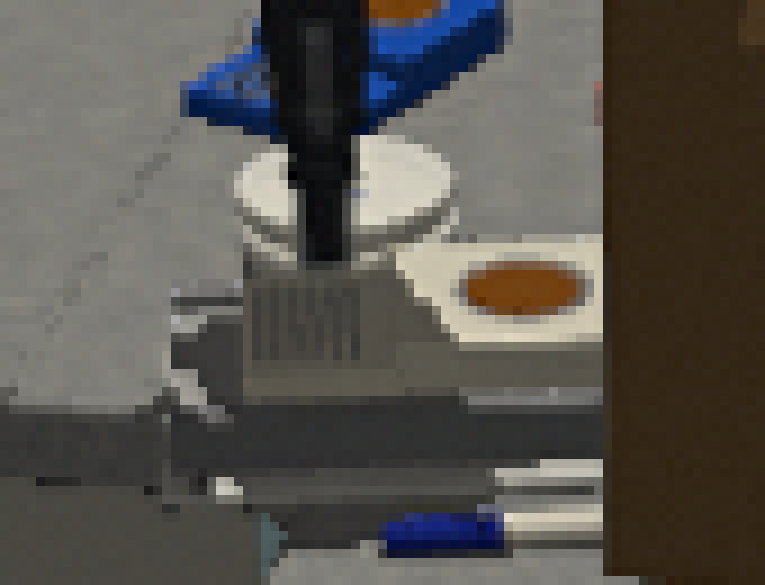

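```bash
python3 - <<'E'
from h import *
import cv2
for n,u,v,z in (("nose step near",462,343,49),("nose step far",397,250,49),("pad rear near",245,375,39),("pad rear far",245,265,39),("tip@33",325,262,33),("tip@45",325,262,45),("tip@58",325,262,58)):
    print(n,np.round(ray("side",(u/9+260,v/9+160),z),1))
u=np.array([.965,-.262,0]);v=np.array([.262,.965,0]);c=np.array([550,130.5,49])
print("expected step corners R,L",proj("side",c-42*v),proj("side",c+42*v))
for Z in (33,45,58): print(proj("side",[526.9,138.2,Z]))
b=ctrl.capture("side")
E
```

```text
nose step near [562.2  79.4  49. ]
nose step far [563.5 160.8  49. ]
pad rear near [485.9 102.2  39. ]
pad rear far [510.4 189.   39. ]
tip@33 [543.3 191.9  33. ]
tip@45 [536.8 168.7  45. ]
tip@58 [529.8 143.5  58. ]
expected step corners R,L [303.61776471 197.89230788] [302.53819357 186.67042638]
[296.05128881 196.48160893]
[295.91057022 193.34089465]
[295.75683444 189.90964801]
```

The side view shows the fingertips still above the pad (dark tip at row 189, pad at about row 195). There is no force either, so I'll creep down on force feedback.

Call:
play_rows --motion '[[[0,0,1.5],[0,0,0]],[[0,0,1.5],[0,0,0]],[[0,0,1.5],[0,0,0]],[[0,0,0],[0,0,0]]]'

```text
time_s: 4.78
eef_pos: [526.7, 138.2, 28.2]
ee_rot: [-0.0, 0.794, 0.607, -0.0]
force: [-0.4, 0.8, 0.2]
grip_width: -0.003
```

```bash
python3 - <<'E'
from h import *
import cv2
s=ctrl.sense();print(s["eef_pos"],s["force"],s["wrist_torque"],s["tau"],s["grip_width"])
a=cv2.imread("pics/hov.png")[:,:400][100:300,70:270]
b=ctrl.capture("side")[:,:,::-1]; cv2.imwrite("pics/s2.png",b)
c=b[160:220,265:325]
cv2.imwrite("pics/p2.png",np.hstack([cv2.resize(c,(400,400),interpolation=0),cv2.resize(a,(400,400),interpolation=0)]))
E
```

```text
[526.65408606 138.21128453  28.21267951] [-0.42136311  0.75311179  0.18995495] [ 0.018373   -0.00853448 -0.02560866] [-5.11864055e-03 -4.69364011e+01 -2.08741862e+01  3.11261456e-04
 -5.34879486e-02 -1.27362279e-05] -0.0025018434899030653
```

View pics/p2.png

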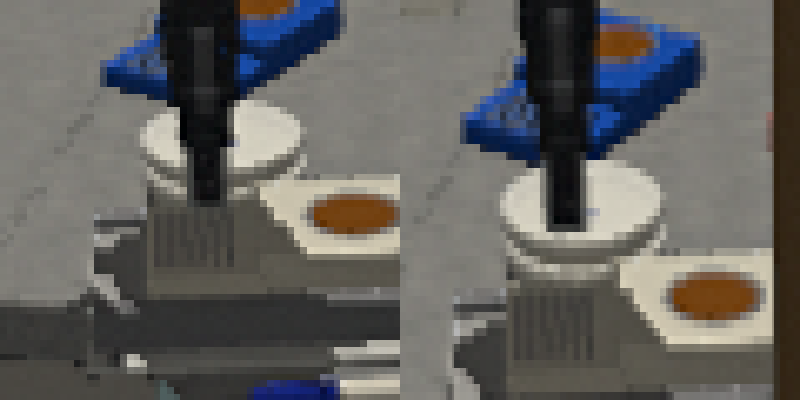

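```bash
python3 - <<'E'
from h import *
import cv2
for z in (0,26,73,150,250): print(z,np.round(proj("side",[526.8,138.7,55.6+z]),1),np.round(proj("top",[526.8,138.7,55.6+z]),1), "alt",np.round(proj("top",[543,192,55.6+z]),1))
c=ctrl.capture("top")[120:270,220:400,::-1]; d=cv2.imread("pics/s2.png")[60:210,230:380]
cv2.imwrite("pics/p3.png",np.hstack([cv2.resize(c,(480,400),interpolation=3),cv2.resize(d,(320,320),interpolation=3)[:400]] if 0 else [cv2.resize(c,(400,400),interpolation=3)[:, :],cv2.resize(d,(400,400),interpolation=0)]))
E
```

```text
0 [295.7 190.5] [297.9 201.5] alt [282.4 196.5]
26 [295.4 183.5] [297.2 201.2] alt [281.5 196. ]
73 [294.8 170.7] [296.  200.4] alt [279.7 195.1]
150 [293.8 148.7] [293.8 199.1] alt [276.4 193.4]
250 [292.5 118.2] [290.5 197. ] alt [271.5 190.8]
```

View pics/p3.png

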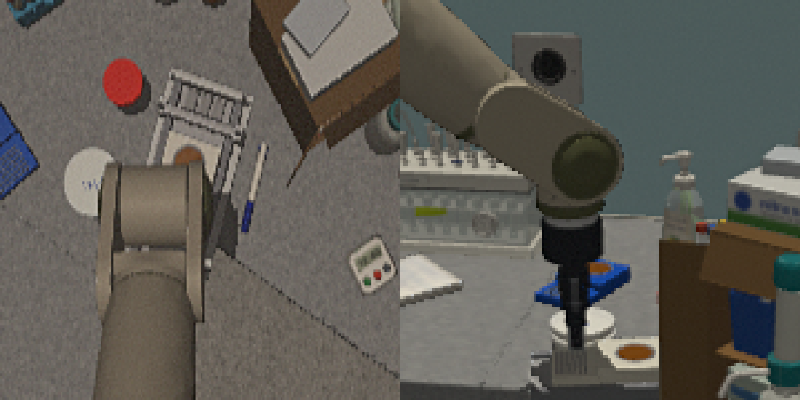

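The top view confirms the tool's xy: the wrist is at px (290,195), as projected. The visible tip is about 15 mm above the pad, so the z reading is offset from what I see. I'll keep creeping down.

Call:
play_rows --motion '[[[0,0,1.5],[0,0,0]],[[0,0,1.5],[0,0,0]],[[0,0,1.5],[0,0,0]],[[0,0,1.5],[0,0,0]],[[0,0,1.5],[0,0,0]],[[0,0,0],[0,0,0]]]'

```text
time_s: 5.38
eef_pos: [526.6, 138.2, 20.7]
ee_rot: [-0.0, 0.794, 0.607, -0.0]
force: [-0.5, -0.0, -0.0]
grip_width: 0.001
```

Call:
play_rows --motion '[[[0,0,1.5],[0,0,0]],[[0,0,1.5],[0,0,0]],[[0,0,1],[0,0,0]],[[0,0,0],[0,0,0]]]'

```text
time_s: 5.72
eef_pos: [526.7, 138.2, 16.8]
ee_rot: [-0.0, 0.794, 0.607, -0.0]
force: [0.7, 0.3, 0.1]
grip_width: -0.004
```

Call:
play_rows --motion '[[[0,0,1],[0,0,0]],[[0,0,1],[0,0,0]],[[0,0,1],[0,0,0]],[[0,0,0],[0,0,0]]]'

```text
time_s: 6.05
eef_pos: [526.7, 138.2, 13.9]
ee_rot: [-0.0, 0.794, 0.607, -0.0]
force: [-0.2, -0.5, 0.4]
grip_width: 0.001
```

```bash
python3 - <<'E'
from h import *
import cv2
s=ctrl.sense();print(s["eef_pos"],s["force"])
a=ctrl.capture("side")[160:220,265:325,::-1]
cv2.imwrite("pics/p4.png",cv2.resize(a,(540,540),interpolation=0))
E
```

```text
[526.74826886 138.23417284  13.8965086 ] [-0.19947816 -0.50034053  0.41270208]
```

View pics/p4.png

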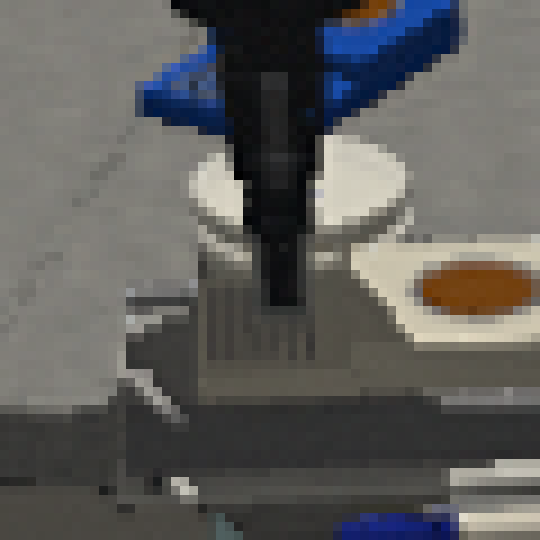

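The tip (row 193.9) is now almost on the pad (contact expected near row 195), and there is still no force. I'll continue in 1 mm steps.

Call:
play_rows --motion '[[[0,0,1],[0,0,0]],[[0,0,1],[0,0,0]],[[0,0,0],[0,0,0]]]'

```text
time_s: 6.35
eef_pos: [526.7, 138.2, 11.9]
ee_rot: [-0.0, 0.794, 0.607, -0.0]
force: [-0.8, 0.1, -0.7]
grip_width: 0.002
```

Call:
play_rows --motion '[[[0,0,1],[0,0,0]],[[0,0,1],[0,0,0]],[[0,0,0],[0,0,0]]]'

```text
time_s: 6.6
eef_pos: [527.0, 138.3, 10.2]
ee_rot: [0.0, 0.794, 0.607, 0.0]
force: [-0.7, 0.3, 2.8]
grip_width: -0.001
```

Contact is at a reported z of about 10.5, where the pad face should be at 39, so the z offset is about 28.5 mm. Now I'll press, aiming for 10–13 N.

Call:
play_rows --motion '[[[0,0,1],[0,0,0]],[[0,0,1],[0,0,0]],[[0,0,1],[0,0,0]],[[0,0,1],[0,0,0]],[[0,0,0],[0,0,0]]]'

```text
time_s: 7.02
eef_pos: [526.9, 138.2, 6.2]
ee_rot: [0.0, 0.794, 0.608, 0.0]
force: [-1.2, -0.8, 6.0]
grip_width: 0.0
```

Call:
play_rows --motion '[[[0,0,1],[0,0,0]],[[0,0,1],[0,0,0]],[[0,0,1],[0,0,0]],[[0,0,0],[0,0,0]]]'

```text
time_s: 7.35
eef_pos: [527.0, 138.3, 3.4]
ee_rot: [0.0, 0.794, 0.608, 0.0]
force: [-3.0, 0.1, 8.4]
grip_width: -0.001
```

Call:
play_rows --motion '[[[0,0,1],[0,0,0]],[[0,0,1],[0,0,0]],[[0,0,0],[0,0,0]]]'

```text
time_s: 7.6
eef_pos: [527.0, 138.3, 1.5]
ee_rot: [0.0, 0.794, 0.608, 0.0]
force: [-3.3, -0.7, 10.5]
grip_width: 0.005
```

Call:
play_rows --motion '[[[0,1.5,0],[0,0,0]],[[0,2,0],[0,0,0]],[[0,2,0],[0,0,0]],[[0,2,0],[0,0,0]],[[0,2,0],[0,0,0]],[[0,2,0],[0,0,0]],[[0,2,0],[0,0,0]],[[0,1.5,0],[0,0,0]]]'

```text
time_s: 8.27
eef_pos: [540.3, 134.8, 1.3]
ee_rot: [-0.001, 0.794, 0.608, -0.001]
force: [-7.0, 2.8, 10.6]
grip_width: 0.004
```

```bash
python3 - <<'E'
from h import *
import cv2
s=ctrl.sense();print(s["eef_pos"],s["force"])
for n in ("side","top"):
    im=ctrl.capture(n);cv2.imwrite(f"pics/{n}5.png",im[:,:,::-1])
a=cv2.imread("pics/side5.png")[170:220,265:325];b=cv2.imread("pics/top5.png")[142:222,265:345]
cv2.imwrite("pics/p5.png",np.hstack([cv2.resize(a,(400,400),interpolation=3),cv2.resize(b,(400,400),interpolation=3)]))
E
```

```text
[540.32735997 134.75932186   1.28107999] [-7.0357117   2.80391786 10.55235628]
```

View pics/p5.png

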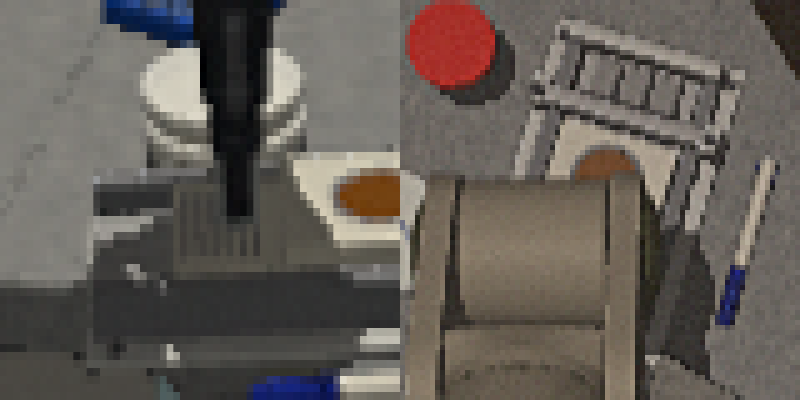

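The carrier has moved with the fingers and its nose is now at the gate bar. I'll press slightly more and slide on under it.

Call:
play_rows --motion '[[[0,0,0.7],[0,0,0]],[[0,1.5,0],[0,0,0]],[[0,2,0],[0,0,0]],[[0,2,0],[0,0,0]],[[0,2,0],[0,0,0]],[[0,2,0],[0,0,0]],[[0,2,0],[0,0,0]],[[0,1.5,0],[0,0,0]],[[0,1,0],[0,0,0]]]'

```text
time_s: 9.12
eef_pos: [553.8, 131.1, 0.6]
ee_rot: [-0.001, 0.794, 0.608, -0.001]
force: [-8.0, 3.0, 11.2]
grip_width: 0.001
```

Call:
play_rows --motion '[[[0,1.5,0],[0,0,0]],[[0,2,0],[0,0,0]],[[0,2,0],[0,0,0]],[[0,2,0],[0,0,0]],[[0,2,0],[0,0,0]],[[0,1.5,0],[0,0,0]]]'

```text
time_s: 9.62
eef_pos: [564.5, 128.3, 0.7]
ee_rot: [-0.001, 0.794, 0.608, -0.001]
force: [-8.2, 1.8, 10.8]
grip_width: 0.001
```

Call:
play_rows --motion '[[[0,2,0],[0,0,0]],[[0,2,0],[0,0,0]],[[0,2,0],[0,0,0]],[[0,2,0],[0,0,0]],[[0,2,0],[0,0,0]],[[0,2,0],[0,0,0]]]'

```text
time_s: 10.12
eef_pos: [576.0, 125.2, 0.7]
ee_rot: [-0.001, 0.794, 0.608, -0.001]
force: [-8.0, 1.5, 9.9]
grip_width: -0.001
```

Call:
play_rows --motion '[[[0,1.5,0],[0,0,0]],[[0,1.5,0],[0,0,0]],[[0,1.5,0],[0,0,0]],[[0,1.5,0],[0,0,0]]]'

```text
time_s: 10.45
eef_pos: [581.9, 123.6, 0.7]
ee_rot: [-0.001, 0.794, 0.608, -0.001]
force: [-7.8, 1.9, 10.4]
grip_width: 0.0
```

```bash
python3 - <<'E'
from h import *
import cv2
s=ctrl.sense();print(s["eef_pos"],s["force"])
for n in ("side","top"):
    im=ctrl.capture(n);cv2.imwrite(f"pics/{n}6.png",im[:,:,::-1])
a=cv2.imread("pics/side6.png")[170:220,265:325];b=cv2.imread("pics/top6.png")[142:222,265:345]
cv2.imwrite("pics/p6.png",np.hstack([cv2.resize(a,(400,400),interpolation=3),cv2.resize(b,(400,400),interpolation=3)]))
E
```

```text
[581.85070362 123.58176876   0.71164063] [-7.75064253  1.86863252 10.38488317]
```

View pics/p6.png

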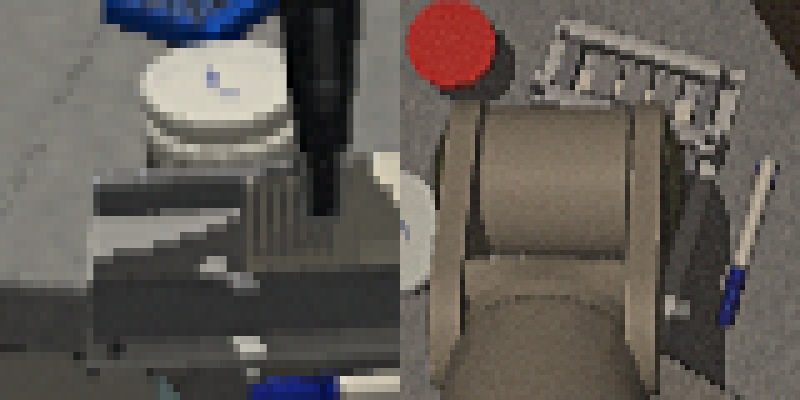

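The nose is under the gate bar and showing white between the tongues. The fingers have slipped a few mm toward the step, which is harmless. I'll continue until the end stop answers.

Call:
play_rows --motion '[[[0,2,0],[0,0,0]],[[0,2,0],[0,0,0]],[[0,2,0],[0,0,0]],[[0,2,0],[0,0,0]],[[0,1,0],[0,0,0]]]'

```text
time_s: 10.97
eef_pos: [589.6, 121.4, 0.2]
ee_rot: [-0.002, 0.794, 0.608, -0.002]
force: [-10.8, 3.1, 8.8]
grip_width: -0.001
```

Call:
play_rows --motion '[[[0,1.5,0],[0,0,0]],[[0,1.5,0],[0,0,0]],[[0,1,0],[0,0,0]],[[0,1,0],[0,0,0]]]'

```text
time_s: 11.3
eef_pos: [594.2, 120.2, 0.0]
ee_rot: [-0.002, 0.794, 0.608, -0.002]
force: [-9.8, 3.0, 9.1]
grip_width: 0.002
```

Call:
play_rows --motion '[[[0,1,0],[0,0,0]],[[0,1,0],[0,0,0]],[[0,1,0.3],[0,0,0]],[[0,1,0],[0,0,0]]]'

```text
time_s: 11.63
eef_pos: [597.9, 119.1, -0.3]
ee_rot: [-0.002, 0.794, 0.608, -0.002]
force: [-11.4, 2.4, 9.6]
grip_width: 0.004
```

Call:
play_rows --motion '[[[0,1,0],[0,0,0]],[[0,1,0],[0,0,0]],[[0,1,0],[0,0,0]]]'

```text
time_s: 11.88
eef_pos: [601.1, 118.3, -0.2]
ee_rot: [-0.002, 0.794, 0.608, -0.002]
force: [-10.5, 2.7, 8.2]
grip_width: -0.002
```

Call:
play_rows --motion '[[[0,1,0],[0,0,0]],[[0,1,0],[0,0,0]],[[0,1,0],[0,0,0]]]'

```text
time_s: 12.13
eef_pos: [603.5, 117.6, -0.3]
ee_rot: [-0.002, 0.794, 0.608, -0.002]
force: [-15.6, 3.7, 12.9]
grip_width: -0.0
```

```bash
python3 - <<'E'
from h import *
import cv2
s=ctrl.sense();print(s["eef_pos"],s["force"])
for n in ("side","top"):
    im=ctrl.capture(n);cv2.imwrite(f"pics/{n}7.png",im[:,:,::-1])
a=cv2.imread("pics/side7.png")[170:220,265:325];b=cv2.imread("pics/top7.png")[142:182,290:340]
cv2.imwrite("pics/p7.png",np.hstack([cv2.resize(a,(300,300),interpolation=3),cv2.resize(b,(375,300),interpolation=3)]))
E
```

```text
[ 6.03524214e+02  1.17629243e+02 -2.86932051e-01] [-15.55434819   3.68116824  12.9224521 ]
```

View pics/p7.png

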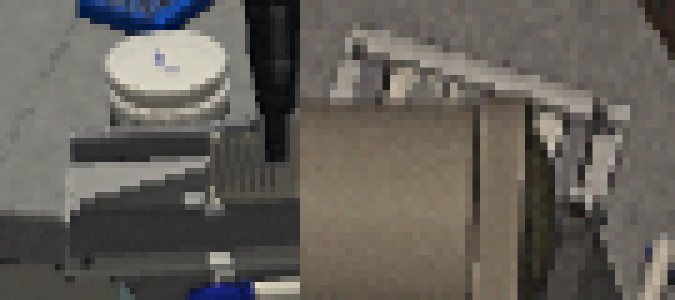

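Force is rising and white shows right up to the end stop. I'll push a little more to confirm it is a hard stop.

Call:
play_rows --motion '[[[0,0.7,0],[0,0,0]],[[0,0.7,0],[0,0,0]],[[0,0,0],[0,0,0]]]'

```text
time_s: 12.48
eef_pos: [603.5, 117.6, -0.3]
ee_rot: [-0.003, 0.794, 0.608, -0.004]
force: [-19.3, 3.7, 14.0]
grip_width: -0.001
```

Call:
play_rows --motion '[[[0,0.7,0],[0,0,0]],[[0,0.7,0],[0,0,0]],[[0,0,0],[0,0,0]]]'

```text
time_s: 12.73
eef_pos: [603.5, 117.6, -0.4]
ee_rot: [-0.005, 0.794, 0.608, -0.005]
force: [-25.0, 4.7, 17.5]
grip_width: -0.001
```

Hard stop: the TCP doesn't move while the force climbs to 25 N. I'll relieve the wound-up push, then lift straight off.

Call:
play_rows --motion '[[[0,-1,0],[0,0,0]],[[0,-1,0],[0,0,0]],[[0,0,-5],[0,0,0]],[[0,0,-10],[0,0,0]],[[0,0,-15],[0,0,0]],[[0,0,-25],[0,0,0]],[[0,0,-30],[0,0,0]],[[0,0,-30],[0,0,0]],[[0,0,-30],[0,0,0]],[[0,0,-30],[0,0,0]],[[0,-30,0],[0,0,0]],[[0,-30,0],[0,0,0]],[[0,-30,0],[0,0,0]],[[0,-30,0],[0,0,0]],[[0,-30,0],[0,0,0]],[[0,-30,0],[0,0,0]],[[0,0,0],[0,0,0]],[[0,0,0],[0,0,0]]]'

```text
time_s: 14.23
eef_pos: [432.8, 164.0, 175.7]
ee_rot: [0.0, 0.794, 0.608, 0.001]
force: [0.1, -0.3, 0.4]
grip_width: 0.003
```

```bash
python3 - <<'E'
from h import *
import cv2
s=ctrl.sense();print(s["eef_pos"],s["force"])
for n in ("side","top"):
    im=ctrl.capture(n);cv2.imwrite(f"pics/{n}8.png",im[:,:,::-1])
a=cv2.imread("pics/side8.png")[150:230,250:350];b=cv2.imread("pics/top8.png")[142:222,265:345]
cv2.imwrite("pics/p8.png",np.hstack([cv2.resize(a,(350,440),interpolation=3),cv2.resize(b,(440,440),interpolation=3)]))
E
```

```text
[432.75094032 164.04413916 175.69832954] [ 0.09347004 -0.28907601  0.36969167]
```

View pics/p8.png

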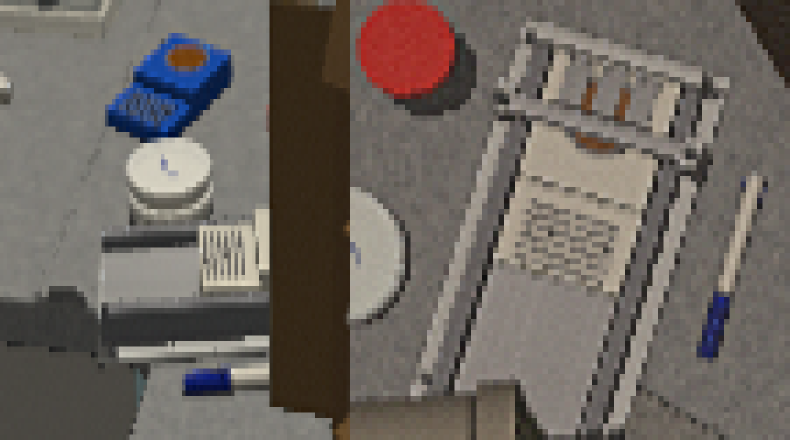

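```bash
python3 - <<'E'
from h import *
P=lambda u,v,z: ray("top",(u/5.5+265-.4,v/5.5+142-.4),z)[:2]
u=np.array([.965,-.262])
st=(P(528,180,44)+P(640,208,44))/2; rear=(P(497,263,34)+P(612,292,34))/2
print(st@u,rear@u,"start step",np.array([549.6,130.7])@u,"start rear",np.array([481.8,148.5])@u)
print("gate front top", P(600,140,58)@u)
E
```

```text
625.1964350325418 570.389639040271 start step 496.1206 start rear 426.03000000000003
gate front top 658.5681180364414
```

```bash
python3 - <<'E'
from h import *
P=lambda u,v,z: ray("top",((u-350)/5.5+265-.4,v/5.5+142-.4),z)[:2]
u=np.array([.965,-.262])
st=(P(528,180,44)+P(640,208,44))/2; rear=(P(497,263,34)+P(612,292,34))/2
print(st@u,rear@u,"start step",np.array([549.6,130.7])@u)
print("gate front top", P(600,140,58)@u, "end stop inner top",P(630,62,46)@u)
E
```

```text
563.1887505795431 508.0335943030151 start step 496.1206
gate front top 597.1306930109455 end stop inner top 651.3172444612285
```

The step lies 34 mm short of the gate bar (35 mm when home), and the hard stop was felt.

```bash
python3 -c "
from rig import ctrl
print(ctrl.finish_job())"
```

```text
the job is handed in; nothing more can be done
None
```

The white carrier is home against the end stop, and I handed the job in at about 14 s of robot time. I pressed its pad with closed fingertips at about 10 N and slid it under the gate bar and leaf spring. At the end it stood still while the push force rose to 25 N. I then eased the push off, lifted straight up and moved clear.

**Last checks:**
- **Carrier position:** the step measures 34 mm short of the gate bar (35 mm is home). The nose estimate is about 3 mm short of the end stop, which is within pixel accuracy, and I felt the hard stop directly.
- **Surroundings:** the cup, dishes and pen look unmoved. The timer was not in the last picture I viewed, but the arm never went near it. The force on the tool reads about 0 N.

**Disagreements along the way:**
- **Tool height:** contact came at a reported tool height about 28 mm lower than the pad's stated height, and the side camera showed the same offset. I therefore went down by force reading and picture instead of the height reading.
- **Finger slip:** the fingers slipped forward on the pad toward the step during the slide. The carrier stayed pressed down throughout.

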